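# Roll a glass lamp globe into its pocket on the revolving sample stand

### The job

Turn the lamp-sample turntable until its one empty pocket squarely faces the open end of the cardboard trough. Then roll the thin glass globe along the trough, touching it only gently and never lifting it or letting it fall off, until it has settled in that pocket. Leave the pocket facing the trough and the other things on the desk where they are.

Things in the scene. Friction and masses are not known exactly. Their poses are not given: they have to be found in the camera images.
- stand: fixed base of a lamp-sample stand with a level brown cardboard trough, on a wooden board 370 x 110 x 6 mm. Origin on the turntable's vertical axis at desk height; +x points from the axis along the middle of the trough, z up
- trough_mouth (a point): middle of the trough floor's open end, beside the turntable, 121 mm from the axis, 42 mm above the desk. The trough is 54 mm wide inside; its side walls and its end wall away from the turntable are 4 mm thick and 14 mm high (tops 56 mm above the desk)
- trough_back (a point): middle of the trough floor at its closed end, 277 mm from the axis, 42 mm above the desk
- turntable (a joint): angle of the plywood turntable, counter-clockwise positive seen from above; 0 when the empty pocket squarely faces the trough; starts between 0.6 and 2.2, free to turn from -3.1 to 3.1. Stiff by friction (0.12 N m), stays where it is left, no stop or click at 0
- turntable_top (a point): turntable's top on its axis, 40 mm above the desk. It has four round lobes 68 mm across, centres 85 mm from the axis, a quarter turn apart, gaps between: three carry fixed lamp samples up to 48 mm above the lobe, one has the empty pocket. A facing lobe comes within 2 mm of the trough's open end and lies 2 mm lower than its floor; where no lobe faces, the globe would fall off
- pocket (a point): centre of the empty round pocket's mouth, at the top of its lobe (40 mm above the desk): a 34 mm wide, 13 mm deep round recess, on whose rim the globe comes to rest, sunk 6.7 mm, its centre 58 mm above the desk
- knob (a point): point to grip on the aluminium bar knob on the turntable's axis, 87 mm above the desk. The bar is 56 mm long, 14 mm thick and 34 mm high, from 65 to 99 mm above the desk; its length (the x axis of this frame) points at the empty pocket. Turning it turns the turntable
- globe_center (a point): centre of the white thin-glass lamp globe, a ball 50 mm in diameter, about 35 g, smooth and slippery (friction about 0.35), that rolls freely; it starts in the trough, 170 to 205 mm from the axis, its centre 67 mm above the desk. The axes of this frame mean nothing
- mouse: black computer mouse, 95 x 56 x 31 mm, lying beside the trough; origin under its centre
- pen: white and black pen 140 mm long, 10 mm thick, lying beside the trough; origin under its centre
- stapler: stapler, 120 x 34 x 42 mm, to the left of the stand; origin under its centre
- calculator: white desk calculator, 175 x 115 x 21 mm; origin under its centre
- spray_can: upright can, 48 mm across, 125 mm high; origin under its centre
- glue_pot: small closed jar, 44 mm across, 60 mm high; origin under its centre
- tape: roll of clear tape lying flat, 52 mm across, 18 mm high; origin under its centre
There are look-alikes about, which are no part of the job. Leave any blue or green look-alike of the part that bears globe_center alone.

How it is judged:
By the outcome, as a careful person would: the job done as asked, in the order asked, and still so for the second after the job is handed in, with the robot touching nothing.
It also fails if it takes over 72 s, if anything falls off the work surface, if the arm or the gripper's body presses on something with over 40 N, if the wrist force passes 120 N, or if a joint passes its speed limit or range.

### The arm

A 6-joint arm with a two-finger parallel gripper is mounted at the origin on the work surface. World frame = base frame: x ahead of the robot, y to its left, z up, the work surface at z = 0. Lengths are in mm, angles in degrees, forces in N, time in s.
With the tool pointing down it reaches from about 300 to 850 mm from the base axis. Payload 4.2 kg.
Tool frame: the origin (TCP) lies midway between the tips of the shut fingers; the grasp point (between the pads) lies 19 mm behind it; z points along the fingers, y is the line along which they close (so a half turn about z gives the same grasp; the last joint's range is limited). The gripper opens to 91 mm and grips with 3 to 60 N. Pads are 32 mm wide; open, the fingers measure 118 mm over their backs; the gripper's body (76 mm by 178 mm) begins 60 mm behind the grasp point.
Start: joints at [-66.234, 18.312, 89.639, -0, 72.044, -1.146], TCP at [242.212, -521.514, 213.976] pointing down, gripper open.
Joint ranges: [-177.97, 177.97], [-48.28, 115.42], [12.27, 149.76], [-77.06, 257.06], [2.81, 150.46], [-146.56, 146.56]. Speed limits (degrees/s): [147.25, 147.25, 180, 180, 180, 180].

### API

Orientations are given as [roll, pitch, yaw] about the fixed x, y, z axes, in that order (R = Rz(yaw) Ry(pitch) Rx(roll)).
In Python, from workcell import env gives the robot as it stands.
- The arm moves only by the tool jog_arm, never from a script. Its argument "steps" is one flat list of numbers, 5 for each row, row after row: the closure, from 0 (fully open) to 1 (shut), then the shift along the tool's x, y, z in cm, then the turn about the tool's z in degrees. A call has 1 to 20 rows; each row is the pose to reach, as a shift and turn from the pose commanded when the call began, along the tool's axes at that moment; what a row does not reach only later rows make up. A row lasts 1/10 s, in which the tool goes at most 50 mm and 8.59 degrees, less where a joint would pass 70% of its speed; a pose out of reach is approached as far as the arm can. A call with a gripper value outside its range is refused whole. The fingers move at their own pace and stop on an object; "force" is the grip in N (left out, the last holds). Time passes only in rows, so rows that repeat a pose let the fingers close. It gives the time, the measured TCP pose, the force and the opening at its end, in the units of the state.
- env.state(): the state, without advancing time (a new reading comes with each control period).
- env.grab_frame(name): name is "scene" or "top" or "wrist"; returns the picture (420x560x3 uint8, red, green, blue); there is no depth.
- env.camera_params(name): a dict with "fx", "fy", "cx", "cy" (pixels), "R" (3x3) and "t" (3): a world point X has camera coordinates R X + t. Camera axes: x right, y down, z forward; pixel columns grow to the right and rows downward; lengths in mm; the calibration is good to about 2 mm. A picture is of the moment at which its call begins: read the wrist's pose just before it. camera_params takes no time and is no camera call; for the wrist camera it gives the pose at the moment of the call.
- env.job_done(): hands the job in, once; it reports no verdict.
The state is a dict: "time_s": time; "qpos": joint angles; "qvel": joint speeds; "effort": joint torques, N m; "ee_pos": TCP position; "ee_rot": TCP orientation; "force": force on the tool from outside, world axes, zero at the start; "torque": the same for the moment, N m; "gripper_width": finger opening in mm.
Only numpy, scipy, OpenCV 4.12 (cv2) and the standard library are available. Lean on these libraries where they do the work, as an engineer would, in place of code of your own. Each camera call takes 0.05 s, during which the arm holds its last target. There are 200 camera calls.

## Working session

There is one attempt and no reset: what is moved stays moved. The work goes in short steps, Python scripts to look and compute and a tool call to move; the robot and the scene stay as the last step left them, time stands still between calls to the robot, and variables do not carry over. Pictures are saved under pics/ and viewed, on a budget of 10 in all, crops included, one or two more only if the job needs it, and the job is handed in when it is done.

Besides the shell and the picture viewer there is one more tool, called after "Request:" as name(argument=value, ...) on one line, values as JSON. jog_arm: Moves the arm, as the interface text tells. Its arguments: {"type":"object","properties":{"steps":{"type":"array","items":{"type":"number"}},"force":{"type":"number"}},"required":["steps"]}

```bash
mkdir -p pics; cat > h.py <<'E'
import numpy as np, cv2
from workcell import env
def save(name,fn,crop=None,scale=1):
    im=env.grab_frame(name); np.save('pics/'+fn+'.npy',im)
    cv2.imwrite('pics/'+fn+'.png',im[:,:,::-1]); return im
def ray(c,u,v,z):
    p=env.camera_params(c) if isinstance(c,str) else c
    R=np.array(p['R']);t=np.array(p['t']);o=-R.T@t
    d=R.T@np.array([(u-p['cx'])/p['fx'],(v-p['cy'])/p['fy'],1])
    return o+d*(z-o[2])/d[2]
def proj(c,X):
    p=env.camera_params(c) if isinstance(c,str) else c
    q=np.array(p['R'])@np.array(X)+np.array(p['t'])
    return np.array([p['fx']*q[0]/q[2]+p['cx'],p['fy']*q[1]/q[2]+p['cy']])
E
python3 - <<'E'
from h import *
a=save('top','top0');b=save('scene','scene0')
for c in('top','scene'):
    p=env.camera_params(c);print(c,p['fx'],-np.array(p['R']).T@p['t'])
print(env.state())
E
```

```text
top 542.6283619003357 [ 324.37711145  -33.90647665 1405.46886534]
scene 501.4624219477889 [1523.69914462  499.30491015  798.29159109]
{'time_s': 0.1, 'qpos': array([-6.62336337e+01,  1.83470280e+01,  8.96985253e+01, -8.43972085e-04,
        7.20441352e+01, -1.14549784e+00]), 'qvel': array([-0.08395783, -0.13308073, -0.09750321, -0.01618253,  0.02405841,
        0.04450832]), 'effort': array([-2.92833902e-04, -4.13334560e+01, -2.32509595e+01,  7.28227082e-02,
        4.22252517e-02, -5.34046058e-05]), 'ee_pos': array([ 242.02368961, -521.09101111,  213.21991697]), 'ee_rot': array([-1.79910313e+02, -9.90697458e-04,  2.49121241e+01]), 'force': array([0.28573724, 0.68986595, 0.3245862 ]), 'torque': array([-0.01211183,  0.03732118,  0.03584378]), 'gripper_width': 91.3398882131687}
```

View pics/top0.png

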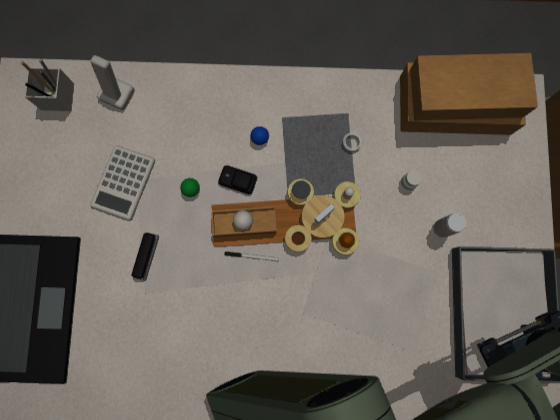

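View pics/scene0.png

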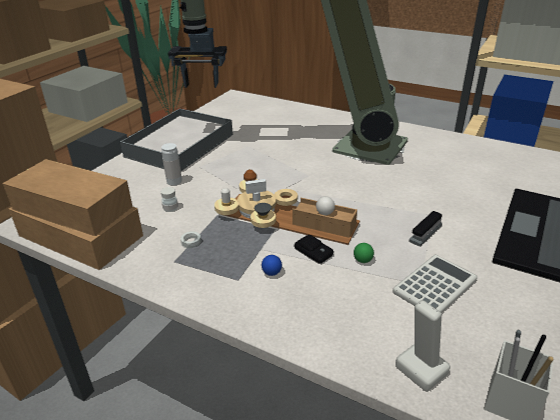

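```bash
python3 - <<'E'
from h import *
im=np.load('pics/top0.npy')[165:270,200:375]
cv2.imwrite('pics/c1.png',cv2.resize(im[:,:,::-1],None,fx=4.5,fy=4.5,interpolation=cv2.INTER_CUBIC))
E
```

```text
(no output)
```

View pics/c1.png

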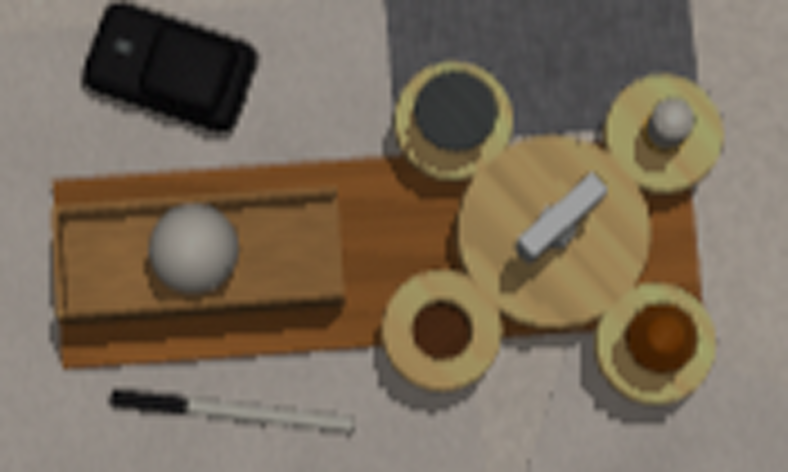

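The globe is the white ball at (243,220). The blue ball (260,135) and the green ball (190,187) are look-alikes. In the crop, the white ball lies in the trough, and the empty pocket is the lower-left lobe at (298,238). The bar knob points at that lobe.

```bash
python3 - <<'E'
from h import *
f=lambda x,y,z: ray('top',200+(x+.5)/4.5-.5,165+(y+.5)/4.5-.5,z)
L=[f(441,329,40),f(655,343,40),f(664,133,40),f(454,121,40)]
ax=np.mean(L,0);print('lobes',np.round(L,1),'axis',ax,[np.linalg.norm(l-ax).round(1) for l in L],'disc',f(555,231,40))
g=f(194,249,67);print('globe',g,np.linalg.norm((g-ax)[:2]))
print('knob',f(562,213,99))
bw=[f(53,180,6),f(62,368,6),f(705,318,6),f(692,200,6)];print(np.round(bw,1))
print('rim',[f(*q,56).round(1) for q in((58,212),(338,196),(60,320),(343,300))])
d=(g-ax)[:2];print('dir',np.degrees(np.arctan2(d[1],d[0])))
for l in L: print(np.degrees(np.arctan2(l[1]-ax[1],l[0]-ax[0])))
s=env.state();p=env.camera_params('wrist');o=-np.array(p['R']).T@p['t']
from scipy.spatial.transform import Rotation as Ro
Rt=Ro.from_euler('xyz',s['ee_rot'],degrees=True).as_matrix()
print('wrist cam in tool',Rt.T@(o-s['ee_pos']),'\n',np.array(p['R'])@Rt,p['fx']); print('tool axes\n',Rt)
E
```

```text
lobes [[ 471.4  -77.6   40. ]
 [ 467.1 -197.7   40. ]
 [ 587.1 -202.    40. ]
 [ 590.4  -82.2   40. ]] axis [ 529.00596954 -139.85472632   40.        ] [np.float64(84.8), np.float64(84.8), np.float64(85.0), np.float64(84.3)] disc [ 528.84418745 -140.68746648   40.        ]
globe [508.84874393  60.80721313  67.        ] 201.6718316764202
knob [ 529.96832894 -139.71765788   99.        ]
[[ 555.2  148.6    6. ]
 [ 446.4  137.7    6. ]
 [ 485.9 -230.5    6. ]
 [ 554.5 -222.7    6. ]]
rim [array([528.9, 138.3,  56. ]), array([542.6, -17.7,  56. ]), array([468.5, 134.1,  56. ]), array([484.3, -22.3,  56. ])]
dir 95.73632724845228
132.7481703125248
-136.94391294835106
-46.919500024798324
43.19005747911703
wrist cam in tool [  71.50278525   -0.88352684 -171.4352911 ] 
 [[ 5.08350496e-04  9.99999862e-01  1.35590704e-04]
 [-9.67280078e-01  5.26118154e-04 -2.53710414e-01]
 [-2.53710450e-01 -2.18037218e-06  9.67280211e-01]] 342.58813540185577
tool axes
 [[ 9.06954900e-01  4.21227248e-01 -6.43676257e-04]
 [ 4.21227740e-01 -9.06953778e-01  1.42696264e-03]
 [ 1.72909325e-05 -1.56532505e-03 -9.99998775e-01]]
```

Request:
jog_arm(steps=[0.5,42.1,-22.5,0,-108,0.5,42.1,-22.5,0,-108,0.5,42.1,-22.5,0,-108,0.5,42.1,-22.5,0,-108,0.5,42.1,-22.5,0,-108,0.5,42.1,-22.5,0,-108,0.5,42.1,-22.5,0,-108,0.5,42.1,-22.5,0,-108,0.5,42.1,-22.5,0,-108,0.5,42.1,-22.5,0,-108,0.5,42.1,-22.5,0,-108,0.5,42.1,-22.5,0,-108,0.5,42.1,-22.5,0,-108,0.5,42.1,-22.5,0,-108,0.5,42.1,-22.5,0,-108,0.5,42.1,-22.5,0,-108], force=20)

```text
time_s: 1.7
ee_pos: [529.1, -140.2, 213.8]
ee_rot: [-180.0, -0.0, 132.8]
force: [-0.1, -0.5, 0.2]
gripper_width: 45.1
```

```bash
python3 - <<'E'
from h import *
s=env.state();p=env.camera_params('wrist');im=save('wrist','w1')
np.save('pics/w1p.npy',p,allow_pickle=True)
print(s['time_s'],s['ee_pos'],s['ee_rot'],s['gripper_width'],s['qpos'])
for X in([529,-140,40],[471.4,-77.6,40],[509,61,67],[529,-140,99]):print(X,proj(p,X))
E
```

```text
1.7 [ 529.12963182 -140.18135066  213.80301429] [-1.79987723e+02 -1.18745661e-02  1.32831601e+02] 45.09211034463603 [-1.60395184e+01  1.58389279e+01  9.32467299e+01 -4.62446903e-03
  7.09308539e+01 -5.88696094e+01]
[529, -140, 40] [278.34814198 195.08300625]
[471.4, -77.6, 40] [278.55150623 108.83911803]
[509, 61, 67] [424.80414385  12.23232264]
[529, -140, 99] [278.23371106 209.0288451 ]
```

View pics/w1.png

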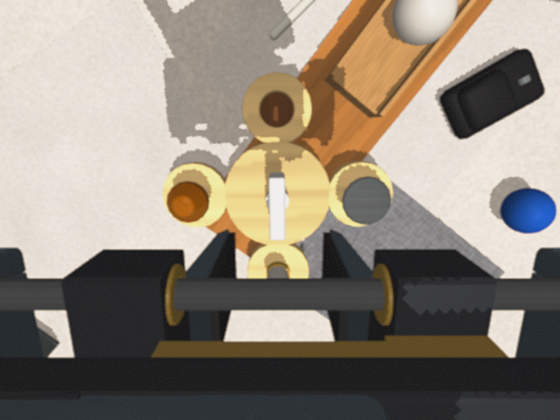

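The wrist view shows the bar vertical at (277,208), the pocket at (277,108) and the trough heading up to the right. All of these match the predictions. Next I'll refine the trough direction from its edge lines.

```bash
python3 - <<'E'
from h import *
im=np.load('pics/w1.npy');p=np.load('pics/w1p.npy',allow_pickle=True).item()
g=cv2.cvtColor(im,cv2.COLOR_RGB2GRAY)
L=cv2.createLineSegmentDetector().detect(g)[0][:,0]
ax=np.array([529,-140])
for x1,y1,x2,y2 in L:
    if np.hypot(x2-x1,y2-y1)<22 or min(y1,y2)>180 or min(x1,x2)<230: continue
    o=[]
    for z in(6,42,56):
        a=ray(p,x1,y1,z)[:2];b=ray(p,x2,y2,z)[:2];d=b-a
        if d[1]<0:d=-d
        d/=np.linalg.norm(d);th=np.degrees(np.arctan2(d[1],d[0]))
        o.append((round(th,1),round(float(np.cross(d,a-ax)),1)))
    print(np.round([x1,y1,x2,y2]),o)
def c(mask,z):
    n,l,st,ce=cv2.connectedComponentsWithStats(mask.astype(np.uint8))
    k=1+np.argmax(st[1:,4]);print(st[k],ce[k],ray(p,*ce[k],z))
roi=np.zeros(g.shape,bool);roi[165:245,262:295]=1
c(roi&(im.min(2)>225),99)
E
```

```text
[543.  96. 459. 142.] [(np.float64(72.7), -52.1), (np.float64(72.7), -41.3), (np.float64(72.7), -37.1)]
[530.  51. 544.  90.] [(np.float64(162.9), -293.6), (np.float64(162.9), -269.2), (np.float64(162.9), -259.7)]
[451. 130. 436.  96.] [(np.float64(163.4), -192.8), (np.float64(163.4), -178.0), (np.float64(163.4), -172.3)]
[309. 130. 311.  97.] [(np.float64(129.5), -28.7), (np.float64(129.5), -25.6), (np.float64(129.5), -24.4)]
[290. 143. 307. 126.] [(np.float64(86.4), 28.2), (np.float64(86.4), 30.4), (np.float64(86.4), 31.3)]
[436.  93. 514.  48.] [(np.float64(73.0), 5.3), (np.float64(73.0), 10.7), (np.float64(73.0), 12.7)]
[316. 157. 298. 144.] [(np.float64(6.8), 52.7), (np.float64(6.8), 53.2), (np.float64(6.8), 53.4)]
[451.  22. 458.   1.] [(np.float64(119.2), -128.0), (np.float64(119.2), -114.3), (np.float64(119.2), -109.0)]
[269. 179. 270. 238.] [(np.float64(134.1), 10.6), (np.float64(134.1), 9.4), (np.float64(134.1), 8.9)]
[470.  -0. 455.  20.] [(np.float64(97.4), -43.9), (np.float64(97.4), -35.9), (np.float64(97.4), -32.7)]
[441.  36. 380. 112.] [(np.float64(95.7), -36.1), (np.
[... 1349 characters left out ...]
8), (np.float64(132.1), -49.7)]
[384. 115. 476.  -0.] [(np.float64(95.9), -41.7), (np.float64(95.9), -33.7), (np.float64(95.9), -30.6)]
[403.  -1. 396.  29.] [(np.float64(123.1), -89.1), (np.float64(123.1), -79.5), (np.float64(123.1), -75.8)]
[402.  36. 424.  39.] [(np.float64(35.9), 170.8), (np.float64(35.9), 161.3), (np.float64(35.9), 157.7)]
[464. 118. 455.  95.] [(np.float64(160.8), -211.2), (np.float64(160.8), -194.4), (np.float64(160.8), -187.8)]
[270 179  14  60 795] [276.85157233 208.11446541] [ 527.57633771 -140.21440119   99.        ]<stdin>:13: DeprecationWarning: Arrays of 2-dimensional vectors are deprecated. Use arrays of 3-dimensional vectors instead. (deprecated in NumPy 2.0)
```

Request:
jog_arm(steps=[0.5,0,0,3,0,0.5,0,0,6,0,0.5,0,0,9,0,0.5,0,0,11,0,0.5,0,0,13,0,0.5,0,0,14,0,0.5,0,0,14.6,0,0.5,0,0,14.6,0,1,0,0,14.6,0,1,0,0,14.6,0,1,0,0,14.6,0,1,0,0,14.6,0,1,0,0,14.6,0,1,0,0,14.6,0,1,0,0,14.6,0], force=30)

```text
time_s: 3.25
ee_pos: [528.0, -141.6, 68.5]
ee_rot: [-179.8, 0.0, 133.0]
force: [-4.9, -5.5, 3.0]
gripper_width: 14.0
```

Request:
jog_arm(steps=[1,0,-0.1,0,0,1,0,-0.18,0,3,1,0,-0.18,0,6,1,0,-0.18,0,9,1,0,-0.18,0,12,1,0,-0.18,0,15,1,0,-0.18,0,18,1,0,-0.18,0,21,1,0,-0.18,0,24,1,0,-0.18,0,27,1,0,-0.18,0,30,1,0,-0.18,0,33,1,0,-0.18,0,35.5,1,0,-0.18,0,37.1,1,0,-0.18,0,37.1,1,0,-0.18,0,37.1,1,0,-0.18,0,37.1])

```text
time_s: 4.95
ee_pos: [528.4, -141.4, 68.5]
ee_rot: [179.9, 0.0, 95.8]
force: [1.0, -0.3, 5.1]
gripper_width: 13.6
```

```bash
python3 - <<'E'
from h import *
s=env.state();print(s['ee_rot'],s['ee_pos'],s['force'],s['torque'],s['gripper_width'],env.camera_params('wrist')['t'])
save('top','top2')
im=np.load('pics/top2.npy')[165:270,200:375]
cv2.imwrite('pics/c2.png',cv2.resize(im[:,:,::-1],None,fx=4.5,fy=4.5,interpolation=cv2.INTER_CUBIC))
E
```

```text
[1.79937139e+02 2.26323980e-02 9.58175675e+01] [ 528.37563606 -141.4493051    68.47383142] [ 0.96174397 -0.3175438   5.07753067] [-0.16979615  0.31783813 -0.07477027] 13.61421822668333 [-511.21173777 -179.06854529  200.69511611]
```

Request:
jog_arm(steps=[0.5,0,0,0,0,0.5,0,0,0,0,0.5,0,0,0,0,0.5,0,0,0,0,0.5,0,0,0,0,0.5,0,0,-1,0,0.5,0,0,-4,0,0.5,0,0,-8,0,0.5,0,0,-12,0,0.5,0,0,-14.5,0,0.5,0,0,-14.5,0,0.5,0,0,-14.5,0])

```text
time_s: 6.2
ee_pos: [527.9, -141.3, 213.5]
ee_rot: [179.9, 0.0, 95.8]
force: [-0.4, 0.1, -0.9]
gripper_width: 45.6
```

```bash
python3 - <<'E'
from h import *
s=env.state();p=env.camera_params('wrist');im=save('wrist','w2')
np.save('pics/w2p.npy',p,allow_pickle=True)
print(s['time_s'],s['ee_pos'],s['ee_rot'],s['gripper_width'])
th=np.radians(95.75);u=np.array([np.cos(th),np.sin(th)]);ax=np.array([528.4,-141.4])
for r,z in((85,40),(121,42),(200,67)):print(r,proj(p,[*(ax+r*u),z]))
g=cv2.cvtColor(im,cv2.COLOR_RGB2GRAY)
for x1,y1,x2,y2 in cv2.createLineSegmentDetector().detect(g)[0][:,0]:
    if np.hypot(x2-x1,y2-y1)<35 or min(y1,y2)>240 or not 190<(x1+x2)/2<370: continue
    o=[]
    for z in(42,56,99):
        a=ray(p,x1,y1,z)[:2];b=ray(p,x2,y2,z)[:2];d=b-a
        if d[1]<0:d=-d
        d/=np.linalg.norm(d);w=a-ax
        o.append((round(float(np.degrees(np.arctan2(d[1],d[0]))),1),round(float(d[0]*w[1]-d[1]*w[0]),1)))
    print(np.round([x1,y1,x2,y2]),o)
E
```

```text
6.2 [ 527.86207152 -141.31329841  213.53930216] [1.79938575e+02 2.86124659e-02 9.58122428e+01] 45.64413346579942
85 [279.39557296 109.1054187 ]
121 [279.48159246  68.71304748]
200 [279.7765725  -41.64827881]
[234. 233. 236. 278.] [(95.3, 46.7), (95.3, 44.8), (95.3, 39.1)]
[322. 278. 323. 233.] [(96.4, -45.4), (96.4, -43.6), (96.4, -37.9)]
[186. 271. 217. 233.] [(56.2, 25.0), (56.2, 25.8), (56.2, 28.6)]
[340. 233. 371. 270.] [(135.1, -24.9), (135.1, -25.7), (135.1, -28.3)]
[229. 172. 228. 109.] [(94.8, 50.8), (94.8, 48.8), (94.8, 42.7)]
[335. 152. 337. 112.] [(94.9, -54.1), (94.9, -51.8), (94.9, -44.8)]
[251.  68. 308.  68.] [(5.9, 121.4), (5.9, 119.4), (5.9, 113.2)]
[335.   1. 329. 156.] [(95.7, -49.0), (95.7, -46.9), (95.7, -40.7)]
[311.   1. 310.  64.] [(95.9, -28.4), (95.9, -27.2), (95.9, -23.5)]
[243.   1. 244.  64.] [(95.7, 33.1), (95.7, 31.8), (95.7, 27.8)]
[225.  87. 224.  18.] [(95.1, 52.3), (95.1, 50.2), (95.1, 43.9)]
[304.  45. 307.   1.] [(92.9, -15.3), (92.9, -14.5), (92.9, -12.0)]
[188.  49. 194.   1.] [(85.0, 108.0), (85.0, 104.1), (85.0, 92.4)]
[197.   1. 191.  51.] [(85.1, 104.8), (85.1, 101.1), (85.1, 89.8)]
[250.   1. 251.  66.] [(96.0, 25.9), (96.0, 24.9), (96.0, 21.7)]
[248.  63. 247.   1.] [(95.2, 30.5), (95.2, 29.4), (95.2, 25.7)]
[314.  63. 316.   1.] [(95.4, -31.3), (95.4, -30.0), (95.4, -25.9)]
[330. 235. 349. 276.] [(121.8, -29.4), (121.8, -29.4), (121.8, -29.6)]
[208. 276. 227. 235.] [(70.2, 31.3), (70.2, 31.3), (70.2, 31.4)]
```

View pics/w2.png

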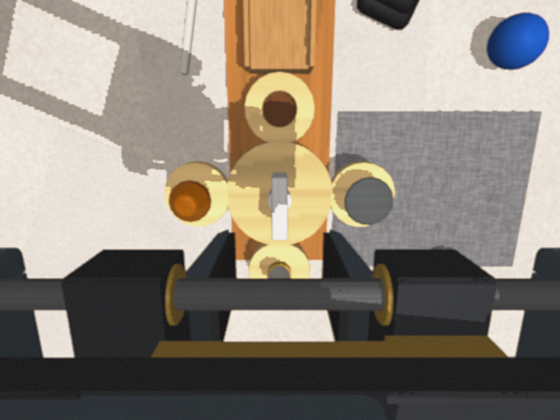

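The view shows the pocket at (279.5,109), right where an aligned pocket should project, with the bar vertical and the trough centred above it. Next I'll go above the globe, with the tool turned so the fingers straddle it along the trough.

Request:
jog_arm(steps=[0.23,20.3,0,0,90,0.23,20.3,0,0,90,0.23,20.3,0,0,90,0.23,20.3,0,0,90,0.23,20.3,0,0,90,0.23,20.3,0,0,90,0.23,20.3,0,0,90,0.23,20.3,0,0,90,0.23,20.3,0,0,90,0.23,20.3,0,0,90,0.23,20.3,0,0,90,0.23,20.3,0,0,90,0.23,20.3,0,0,90])

```text
time_s: 7.55
ee_pos: [506.8, 60.6, 211.8]
ee_rot: [180.0, 0.1, 6.0]
force: [0.9, 0.4, -0.8]
gripper_width: 70.3
```

```bash
python3 - <<'E'
from h import *
# pocket check from w2
im=np.load('pics/w2.npy').astype(int);p=np.load('pics/w2p.npy',allow_pickle=True).item()
r=np.zeros(im.shape[:2],np.uint8);r[85:132,255:305]=1
m=((im.sum(2)<260)&(r>0)).astype(np.uint8);n,l,st,ce=cv2.connectedComponentsWithStats(m);k=1+np.argmax(st[1:,4])
P=ray(p,*ce[k],40);d=P[:2]-[528.4,-141.4];print('pocket dark',st[k],ce[k],P,np.linalg.norm(d),np.degrees(np.arctan2(d[1],d[0])))
s=env.state();p=env.camera_params('wrist');im=save('wrist','w3');np.save('pics/w3p.npy',p,allow_pickle=True)
print(s['time_s'],s['ee_pos'],s['ee_rot'],s['gripper_width'])
th=np.radians(95.75);u=np.array([np.cos(th),np.sin(th)]);ax=np.array([528.4,-141.4])
for rr,z in((121,42),(203,67),(277,42)):print(rr,proj(p,[*(ax+rr*u),z]))
E
```

```text
pocket dark [263  92  33  35 905] [279.18342541 109.16464088] [519.68603627 -56.90294893  40.        ] 84.94518704953416 95.88795205349373
7.55 [506.77189273  60.55345388 211.80204255] [1.79996024e+02 1.39888702e-01 5.96501955e+00] 70.3081824427615
121 [360.50193402 193.75731348]
203 [279.80415025 198.77393363]
277 [206.79776858 193.11581978]
```

View pics/w3.png

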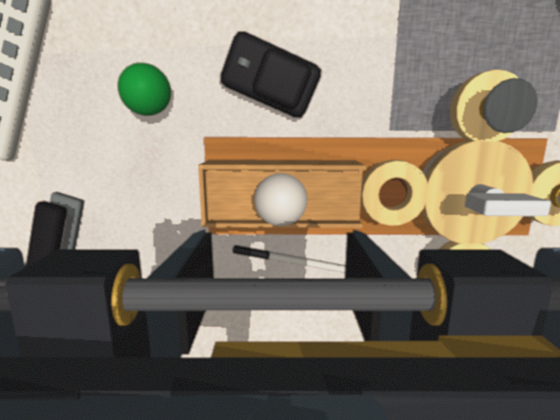

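The globe is at (280,199), within a pixel of the prediction, and the pocket direction is within 0.15° of the trough. I'll descend around it with about 10 mm clear on each side.

Request:
jog_arm(steps=[0.23,0.13,0,0,0,0.23,0.13,0,3,0,0.23,0.13,0,6,0,0.23,0.13,0,8,0,0.23,0.13,0,10,0,0.23,0.13,0,11.5,0,0.23,0.13,0,13,0,0.23,0.13,0,14,0,0.23,0.13,0,15,0,0.23,0.13,0,15.5,0,0.23,0.13,0,15.9,0,0.23,0.13,0,15.9,0,0.23,0.13,0,15.9,0])

```text
time_s: 8.9
ee_pos: [509.0, 60.8, 54.3]
ee_rot: [180.0, -0.0, 5.8]
force: [1.0, 0.5, -0.4]
gripper_width: 70.3
```

Request:
jog_arm(steps=[0.25,0,0,0,0,0.28,0,0,0,0,0.31,0,0,0,0,0.33,0,0,0,0,0.34,0,0,0,0,0.34,0,0,0,0], force=3)

```text
time_s: 9.5
ee_pos: [508.7, 60.7, 53.9]
ee_rot: [180.0, -0.0, 5.8]
force: [0.1, -0.3, -0.3]
gripper_width: 60.5
```

```bash
python3 - <<'E'
from h import *
s=env.state();print(s)
im=save('scene','s4')[170:250,200:380]
cv2.imwrite('pics/c4.png',cv2.resize(im[:,:,::-1],None,fx=4.4,fy=4.4,interpolation=cv2.INTER_CUBIC))
from scipy.spatial.transform import Rotation as Ro
R=Ro.from_euler('xyz',s['ee_rot'],degrees=True).as_matrix()
th=np.radians(95.75);u=np.array([np.cos(th),np.sin(th)]);ax=np.array([528.4,-141.4])
print('to pocket, tool',R.T@(np.array([*(ax+85*u),52])-s['ee_pos']))
E
```

```text
{'time_s': 9.5, 'qpos': array([ 5.52582248e+00,  2.19342859e+01,  1.10438721e+02, -5.51740054e-03,
        4.76263926e+01,  8.97189140e+01]), 'qvel': array([ 0.03020966,  0.0082092 , -0.01474642,  0.04106866,  0.12059174,
       -0.08882167]), 'effort': array([ 1.63918457e-04, -3.89206803e+01, -1.74910712e+01,  2.66619801e-02,
       -7.71101634e-02, -1.67154286e-05]), 'ee_pos': array([508.66578324,  60.74002925,  53.94323974]), 'ee_rot': array([ 1.79995921e+02, -5.79913867e-04,  5.81062696e+00]), 'force': array([ 0.09168486, -0.26682064, -0.34499024]), 'torque': array([-0.01393715,  0.0191553 , -0.0102481 ]), 'gripper_width': 60.494554321598464}
to pocket, tool [ -0.74207905 118.09924058   1.95163996]
```

View pics/c4.png

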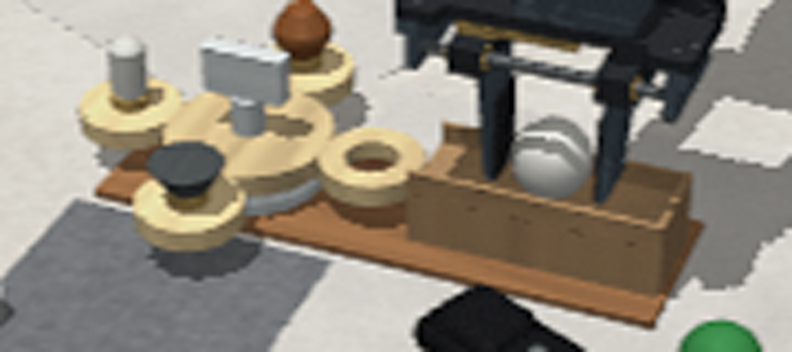

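The globe stands free between the fingers, inside the trough. I'll roll it slowly, at up to 30 mm/s.

Request:
jog_arm(steps=[0.34,0,0.1,0,0,0.34,0,0.2,0,0,0.34,0,0.3,0,0,0.34,0,0.4,0,0,0.34,0,0.5,0,0,0.34,0,0.7,0,0,0.34,0,0.9,0,0,0.34,0,1.15,0,0,0.34,0,1.4,0,0,0.34,0,1.7,0,0,0.34,0,2.0,0,0,0.34,0,2.3,0,0,0.34,0,2.6,0,0,0.34,0,2.9,0,0,0.34,0,3.2,0,0,0.34,0,3.5,0,0,0.34,0,3.8,0,0,0.34,0,4.1,0,0,0.34,0,4.4,0,0,0.34,0,4.7,0,0])

```text
time_s: 11.55
ee_pos: [513.5, 13.7, 53.9]
ee_rot: [180.0, -0.0, 5.8]
force: [0.3, -0.2, 0.4]
gripper_width: 60.0
```

Request:
jog_arm(steps=[0.34,0,0.3,0,0,0.34,0,0.6,0,0,0.34,0,0.9,0,0,0.34,0,1.2,0,0,0.34,0,1.5,0,0,0.34,0,1.8,0,0,0.34,0,2.1,0,0,0.34,0,2.4,0,0,0.34,0,2.7,0,0,0.34,0,3.0,0,0,0.34,0,3.3,0,0,0.34,0,3.6,0,0,0.34,0,3.9,0,0,0.34,0,4.1,0,0,0.34,0,4.3,0,0,0.34,0,4.5,0,0])

```text
time_s: 13.15
ee_pos: [518.0, -30.9, 53.9]
ee_rot: [180.0, -0.0, 5.8]
force: [0.1, -0.0, -0.2]
gripper_width: 60.3
```

Request:
jog_arm(steps=[0.34,-0.03,0.2,0,0,0.34,-0.06,0.4,0,0,0.34,-0.07,0.6,0,0,0.34,-0.07,0.8,0,0,0.34,-0.07,1.0,0,0,0.34,-0.07,1.2,0,0,0.34,-0.07,1.4,0,0,0.34,-0.07,1.6,0,0,0.34,-0.07,1.8,0,0,0.34,-0.07,2.0,0,0,0.34,-0.07,2.2,0,0,0.34,-0.07,2.4,0,0,0.34,-0.07,2.5,0,0,0.34,-0.07,2.6,0,0,0.34,-0.07,2.6,0,0,0.34,-0.07,2.6,0,0])

```text
time_s: 14.75
ee_pos: [519.9, -56.7, 53.9]
ee_rot: [180.0, -0.0, 5.8]
force: [0.3, -0.1, -1.1]
gripper_width: 60.0
```

```bash
python3 - <<'E'
from h import *
s=env.state();print(s['time_s'],s['ee_pos'],s['ee_rot'],s['force'],s['gripper_width'])
im=save('scene','s5')[150:250,190:370]
cv2.imwrite('pics/c5.png',cv2.resize(im[:,:,::-1],None,fx=4.4,fy=4.4,interpolation=cv2.INTER_CUBIC))
E
```

```text
14.75 [519.93227493 -56.70588031  53.94638351] [ 1.79997272e+02 -7.89754880e-04  5.80987723e+00] [ 0.26261183 -0.13709073 -1.09647447] 60.028862509227814
```

View pics/c5.png

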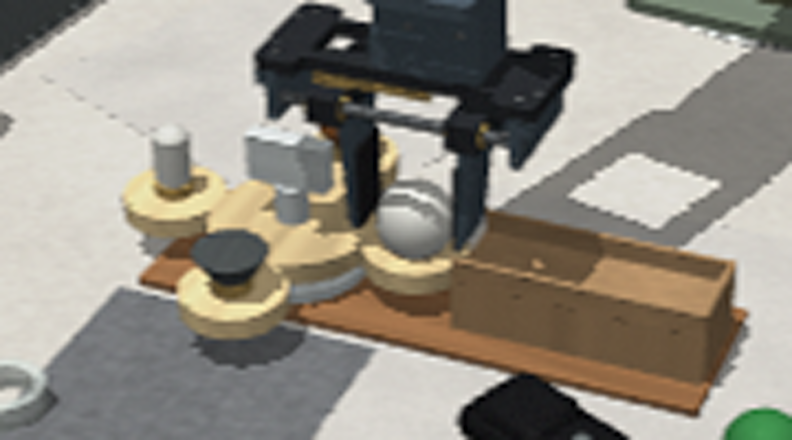

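The globe sits in the pocket between the fingers. I'll open the gripper slightly and rise.

Request:
jog_arm(steps=[0.31,0,0,0,0,0.28,0,0,0,0,0.28,0,0,0,0,0.28,0,0,-0.5,0,0.28,0,0,-1.5,0,0.28,0,0,-3,0,0.28,0,0,-5,0,0.28,0,0,-8,0,0.28,0,0,-11,0,0.28,0,0,-14,0,0.28,0,0,-16,0,0.28,0,0,-16,0,0.28,0,0,-16,0])

```text
time_s: 16.1
ee_pos: [519.7, -56.7, 214.2]
ee_rot: [180.0, -0.0, 5.8]
force: [0.3, 0.5, -0.2]
gripper_width: 65.5
```

```bash
python3 - <<'E'
from h import *
s=env.state();p=env.camera_params('wrist');im=save('wrist','w6')
print(s['time_s'],s['ee_pos'],s['force'],s['gripper_width'])
print(proj(p,[519.9,-56.8,58]),proj(p,[519.9,-56.8,67]))
m=((im.min(2)>120)&(np.ptp(im.astype(int),axis=2)<14)).astype(np.uint8);m[:160]=0;m[245:]=0;m[:,:230]=0;m[:,330:]=0
n,l,st,ce=cv2.connectedComponentsWithStats(m);k=1+np.argmax(st[1:,4]);print(st[k],ce[k])
E
```

```text
16.1 [519.72056658 -56.68196836 214.21279581] [ 0.29221258  0.48706861 -0.1510122 ] 65.54016136083024
[279.75309201 197.85375617] [279.78242498 199.8543611 ]
[275 193  13  13 104] [281.00961538 199.125     ]
```

View pics/w6.png

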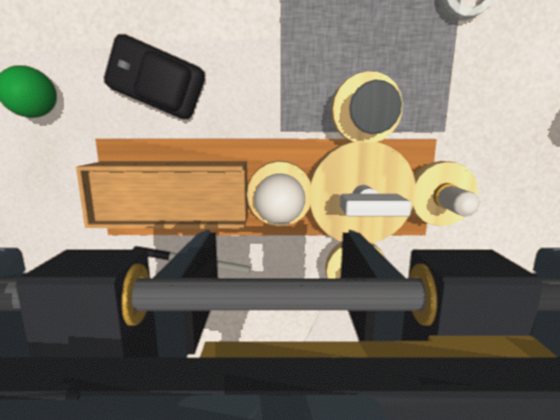

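The globe is at (280,199), within about a pixel of where it should appear when seated. The lobe squarely meets the trough mouth, the bar lies along the trough, and the mouse and pen are in place.

```bash
python3 -c "
from h import *
print(env.job_done())"
```

```text
the job is handed in; nothing more can be done
None
```

The globe is in the empty pocket, the pocket squarely faces the trough, and I handed the job in at about 16 s of the 72 s allowed.

- **Turntable:** I gripped the bar knob and turned it about 37°. The later check put the pocket at 95.9° against a trough direction of 95.75°, at a radius of 84.9 mm (85 mm given).
- **Globe:** I held the fingers loosely around it, 60 mm apart, and rolled it along the trough at 30 mm/s or less. The wrist force stayed at about 1 N at the end of each rolling move.
- **Last check:** the final wrist picture shows the globe within about 1 px of where it should be when seated in the pocket. The turntable was unmoved, and the mouse, pen and green ball looked undisturbed. I didn't measure how deep the globe sits; I judged that from its position and the side view taken before the fingers lifted away. The items outside the last view were not re-measured.
- **Failed checks:** none. My first estimate of the turntable axis was about 1.5 mm off, which gave roughly 7 N sideways on the knob. I corrected it during the turn.

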